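# Show which relay goes in the empty socket

### The arm

A 6-joint arm with a two-finger parallel gripper is mounted at the origin on the work surface. World frame = base frame: x ahead of the robot, y to its left, z up, the work surface at z = 0. Lengths are in m, angles in rad, forces in N, time in s.
With the tool pointing down it reaches from about 0.3 to 0.85 m from the base axis. Payload 5.4 kg.
Tool frame: the origin (TCP) lies at the very end of the fingers, on their centre line; the grasp point (between the pads) lies 19 mm behind it; z points along the fingers, y is the direction in which the jaws open and shut (so a half turn about z gives the same grasp; the last joint's range is limited). The gripper opens to 85 mm and grips with 20 to 120 N. Pads are 22 mm wide; open, the fingers measure 114 mm over their backs; the gripper's body (76 mm by 85 mm) begins 54 mm behind the grasp point. The pads swing forward as they close: fully open they stand 13 mm farther back than shut.
Start: joints at [-1.558, 0.158, 1.597, -0, 1.386, -0.21], TCP at [0.127, -0.561, 0.231] pointing down, gripper open.
Joint ranges: [-2.91, 2.91], [-0.94, 2.29], [0.18, 2.7], [-1.29, 4.43], [0.17, 2.64], [-3, 3]. Speed limits (rad/s): [2.57, 2.57, 3.14, 3.14, 3.14, 3.14].

### API

Orientations are given as [roll, pitch, yaw] about the fixed x, y, z axes, in that order (R = Rz(yaw) Ry(pitch) Rx(roll)).
In Python, from cell import robot gives the robot as it stands. Calls block until the motion is done:
- robot.move_pose(position, orientation): joint-space move of the TCP to a pose.
- robot.movel(position, vel=0.15, attitude=None): straight line of the TCP; attitude=None keeps the orientation; vel is the mean speed in m/s.
- robot.move_joints(angles): joint-space move.
- robot.ungrasp() and robot.gripper_close(): open the fingers fully, or close them until they stop; the grip force is fixed at half the most.
- robot.dwell(seconds).
- robot.inverse_kinematics(position, orientation): joint angles nearest the present ones, or None.
- robot.capture(name): name is "side" or "top"; returns the picture (400x640x3 uint8, blue, green, red); there is no depth.
- robot.camera_info(name): a dict with "vertical_fov" (degrees; the focal length in pixels is half the picture's height over the tangent of half this angle, whatever the lens; pixels are square), "cx", "cy" (the principal point, pixels), "R" (3x3) and "t" (3): a world point X has camera coordinates R X + t. Camera axes: x right, y down, z forward; pixel columns grow to the right and rows downward; lengths in m; the calibration is good to about 2 mm. A picture is of the moment at which its call begins. camera_info takes no time and is no camera call.
A pose or a line that the arm cannot do raises robot.PlanningError and nothing moves.
- robot.hand_in(): hands the job in, once; it reports no verdict.
Trained networks look in the newest picture that a camera, given by its name, has taken for a name from the list of things; names that differ only in an ending like _2 or _b are one class to them, and where a whole thing is asked for, a point or a joint stands for the part that bears it (a point fixed in the world has none). Each returns a list of dicts, best first, with "score" (0 to 1); they miss things now and then, are a little off and sometimes report something else, mostly with a low value. They report only what shows in the picture. A call takes as long as a camera call. They do not tell look-alikes from the thing itself.
- robot.find_in(name, camera): "rect" ([left, top, right, bottom] in pixels, round what is visible of it).
- robot.silhouettes(name, camera): "region" (400x640 bool, what is visible of it) and "rect" ([left, top, right, bottom] in pixels, round what is visible of it).
- robot.place_of(name, camera): "uv" ([column, row] in pixels: a listed point, or the origin of a listed thing).
Readings, each from a call of its own:
- robot.get_t(): time.
- robot.get_joint_positions(): joint angles.
- robot.get_joint_velocities(): joint speeds.
- robot.get_joint_efforts(): joint torques, N m.
- robot.get_tool_pos(): TCP position.
- robot.get_orientation(): TCP orientation.
- robot.get_ft_force(): force on the tool from outside, world axes, zero at the start.
- robot.get_torque(): the same for the moment, N m.
- robot.get_grip_width(): opening from 0.0 (shut) to 1.0 (fully open).
Only numpy, scipy, OpenCV 4.12 (cv2) and the standard library are available. Lean on these libraries where they do the work, as an engineer would, in place of code of your own. Each camera call takes 0.05 s, during which the arm holds its last target.

### The job

One relay has been pulled from the relay board on this test bench: show a colleague which one goes where, picking nothing up. First press the mushroom stop button fully down so that the rig is dead; then, touching nothing more, point with the fingertips from straight above, about a finger's width clear, at the loose relay of the same type as those plugged into the board, hold there for a good two seconds, then point the same way at the empty socket and finish while still pointing at it. Do not bring the fingertips down over any other relay, and leave everything else where it is.

Things in the scene. Friction and masses are not known exactly. Their poses are not given: they have to be found in the camera images.
- stop_head (a joint): Travel of the black mushroom stop button, straight down: 0 m out, 0.006 m fully down. It slides against about 5 N and latches: it stays where it is pushed to
- stop_top (a point): Centre of the flat top of the mushroom head (40 mm across, 20 mm high); it stands 82 mm above the bench when out and moves with the head. The head sits on a fixed grey 72 mm square, 50 mm high enclosure, at the left or the right of the bench
- spare_relay: Loose plug-in relay, the one that matches those on the board: clear-covered upright block, 35 by 35 by 60 mm high including its round pinned base, standing on the mat; origin at the centre of its underside, z up
- spare_top (a point): Centre of the top face of the matching loose relay, 60 mm above the bench
- empty_socket: The one socket on the board without a relay: black, 38 by 38 by 14 mm, fixed, with a ring of eight contact holes about a centre hole in its top; origin at its underside (on the board), z up
- empty_socket_top (a point): Centre of the empty socket's top face, 26 mm above the bench. Seated relays, 48 mm higher than this face, stand 60 mm away, centre to centre, on one or both sides along the board's y
- board: Green relay board, 130 (x) by 270 (y) mm, fixed on 10 mm standoffs, its upper face 12 mm above the bench; origin on the bench under its centre. Four sockets in a row along its y, at y = -90, -30, 30 and 90 mm, x = 0, three with relays (which ones varies); a 25 mm high terminal strip along its +x edge; the capacitors and sockets at its -x edge reach 27 mm
- seated_a: Plug-in relay sitting in its socket on the board, fixed. Clear-covered upright block, 35 by 35 mm, on a black socket; origin at the underside of the socket (on the board), z up; the relay's flat top is 62 mm above the origin
- seated_b: Plug-in relay sitting in its socket on the board, fixed. Clear-covered upright block, 35 by 35 mm, on a black socket; origin at the underside of the socket (on the board), z up; the relay's flat top is 62 mm above the origin
- seated_c: Plug-in relay sitting in its socket on the board, fixed. Clear-covered upright block, 35 by 35 mm, on a black socket; origin at the underside of the socket (on the board), z up; the relay's flat top is 62 mm above the origin
- seated_a_top (a point): Centre of the top of that seated relay, 74 mm above the bench
- seated_b_top (a point): The same for relay b
- seated_c_top (a point): The same for relay c
- slim_relay: Loose slim relay, a different type: 12.7 by 28 by 32 mm high, standing; origin at the centre of its underside
- slim_top (a point): Centre of the slim relay's top, 32 mm above the bench
- medium_relay: Loose smaller relay, a different type: 21.5 by 28 by 40 mm high, standing; origin at the centre of its underside
- medium_top (a point): Centre of the smaller relay's top, 40 mm above the bench
- solder_reel: Bystander: reel of solder standing on its flange, 54 mm across, 42 mm high; origin at the centre of its underside
- flux_jar: Bystander: amber jar, 44 mm across, 48 mm high; origin at the centre of its underside
- screwdriver: Bystander: screwdriver lying to the right of the board, 170 mm long, under 35 mm high
- multimeter: Bystander: handheld multimeter lying further right, 85 by 180 mm, under 50 mm high
Not all that is in view belongs to the job. What is shaped like the spare_relay but green is not meant. Of the things that look like the part that bears stop_head, the larger one is meant.

How it is judged:
By the outcome, as a careful person would: the job done as asked, in the order asked, and still so for the second after the job is handed in, with the robot touching nothing.
It also fails if it takes over 48 s, if anything falls off the work surface, if the arm or the gripper's body presses on something with over 40 N, if the wrist force passes 120 N, or if a joint passes its speed limit or range.

## Working session

There is one attempt and no reset: what is moved stays moved. The work goes in short steps, each a Python script; the robot and the scene stay as the last script left them, time stands still between calls to the robot, and variables do not carry over. Pictures are saved under pics/ and viewed, and the job is handed in when it is done.

```bash
mkdir -p pics
python3 - <<'E'
from cell import robot
import cv2
for c in("side","top"):
    cv2.imwrite(f"pics/{c}0.png",robot.capture(c)); i=robot.camera_info(c); print(c,i)
    for n in["stop_top","spare_top","empty_socket_top","seated_a_top","slim_top","medium_top","board","solder_reel","flux_jar"]:
        print(n,[(round(float(d["score"]),2),[round(float(v)) for v in d["uv"]]) for d in robot.place_of(n,c)])
    print([(round(float(d["score"]),2),d["rect"]) for d in robot.find_in("stop_head",c)])
print(robot.get_t(),robot.get_orientation())
E
```

```text
side {'vertical_fov': 43.192477299564715, 'cx': 321.6228464444996, 'cy': 201.4183394662315, 'R': array([[-0.92501818, -0.37930276, -0.02169751],
       [-0.1812552 ,  0.49078315, -0.85221972],
       [ 0.33389807, -0.78438595, -0.52273393]]), 't': array([0.47836576, 0.15206271, 1.11690477])}
stop_top [(0.62, [310, 290])]
spare_top [(0.62, [334, 224]), (0.55, [289, 195]), (0.35, [280, 189])]
empty_socket_top [(0.17, [278, 208])]
seated_a_top [(0.81, [277, 188]), (0.61, [307, 296]), (0.57, [271, 200]), (0.36, [315, 151])]
slim_top [(0.67, [306, 289])]
medium_top [(0.8, [327, 256])]
board [(0.68, [288, 199]), (0.6, [278, 219]), (0.4, [363, 198])]
solder_reel [(0.8, [366, 199]), (0.72, [333, 177])]
flux_jar [(0.87, [355, 217]), (0.28, [329, 264])]
[(0.51, [389.7, 148.4, 403.8, 156.4])]
top {'vertical_fov': 48.88298191335948, 'cx': 318.8820779108875, 'cy': 207.1715678820405, 'R': array([[-0.00452744, -0.99986397,  0.01585991],
       [-0.98238924,  0.00148464, -0.18683999],
       [ 0.18679103, -0.01642651, -0.98226233]]), 't': array([-0.00670759,  0.51768272,  1.17206961])}
stop_top [(0.6, [442, 238]), (0.6, [458, 290]), (0.55, [276, 161]), (0.33, [374, 231])]
spare_top [(0.66, [294, 254])]
empty_socket_top [(0.6, [342, 160])]
seated_a_top [(0.77, [321, 160]), (0.46, [218, 238])]
slim_top [(0.56, [223, 235])]
medium_top [(0.63, [260, 233]), (0.47, [280, 163])]
board [(0.93, [313, 171])]
solder_reel [(0.79, [375, 233]), (0.44, [220, 236])]
flux_jar [(0.51, [341, 232])]
[(0.57, [453.1, 283.6, 464.1, 292.5]), (0.56, [436.8, 230.6, 447.2, 249.8])]
1.1 [3.14156710e+00 3.27232439e-06 2.22833204e-01]
```

View pics/side0.png

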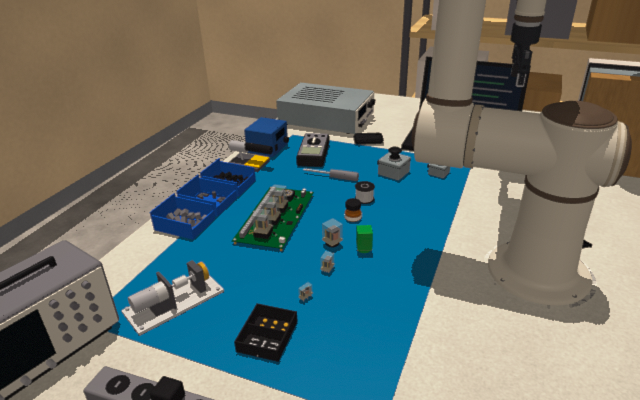

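View pics/top0.png

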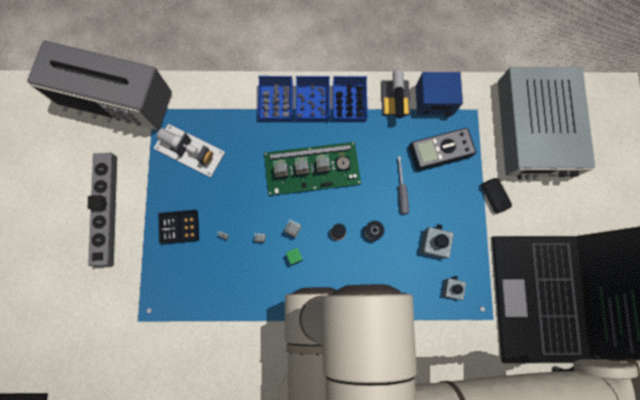

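Run:
```python
import cv2
a=cv2.imread("pics/top0.png")[120:310,195:475]
cv2.imwrite("pics/top0z.png",cv2.resize(a,(784,532),interpolation=cv2.INTER_CUBIC))
a=cv2.imread("pics/side0.png")[120:320,240:510]
cv2.imwrite("pics/side0z.png",cv2.resize(a,(783,580),interpolation=cv2.INTER_CUBIC))
```

```text
(no output)
```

View pics/top0z.png

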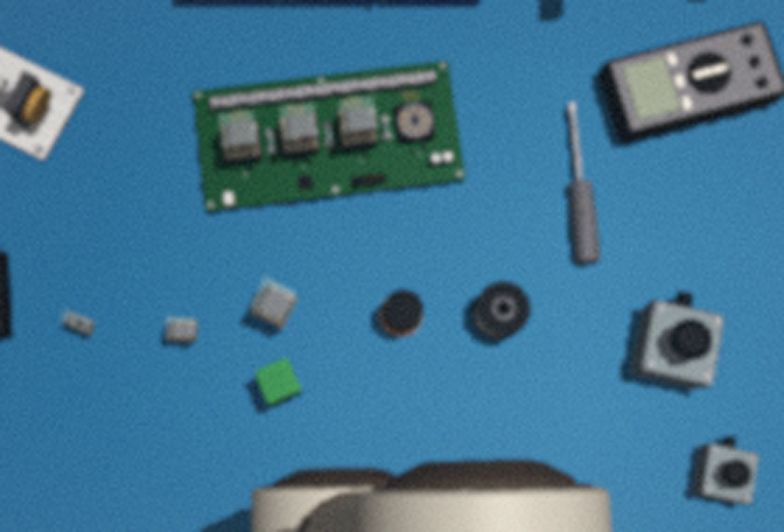

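View pics/side0z.png

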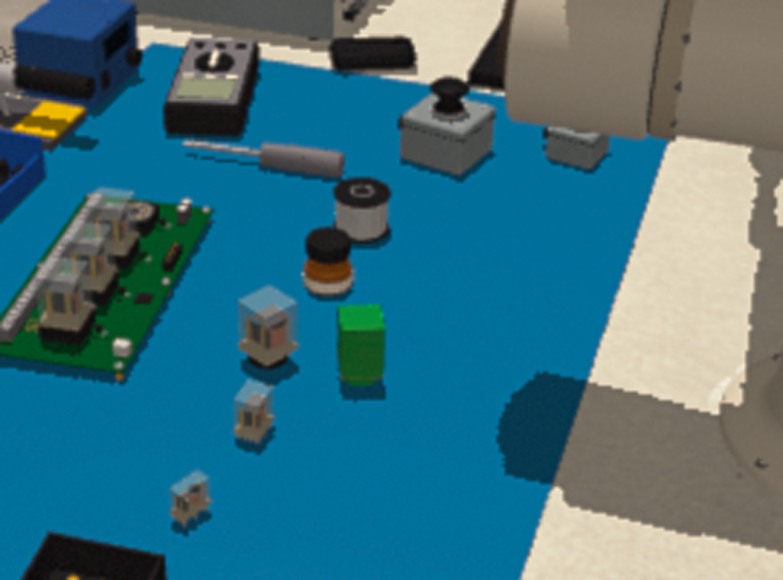

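The top view shows:
- The large stop at about (441,241), and a smaller look-alike at (457,289).
- The spare at (292,228), with the green decoy at (294,256).
- The empty socket at the right end of the board, at (343,163).
- The medium relay at (259,238) and the slim relay at (222,236).

The network's "spare_top" in the top view is the green decoy, so I'll reject it. Next I'll project these points at their known heights and cross-check them with the side camera.

```bash
cat > h.py <<'E'
from cell import robot
import numpy as np
def cam(c):
    i=robot.camera_info(c); return i,200/np.tan(np.radians(i["vertical_fov"]/2))
def ray(c,u,v,z):
    i,f=cam(c);R,t=np.array(i["R"]),np.array(i["t"])
    o=-R.T@t; d=R.T@np.array([(u-i["cx"])/f,(v-i["cy"])/f,1]); return o+d*(z-o[2])/d[2]
def proj(c,X):
    i,f=cam(c); p=np.array(i["R"])@X+i["t"]; return f*p[:2]/p[2]+[i["cx"],i["cy"]]
E
python3 - <<'E'
from h import *
np.set_printoptions(precision=4,suppress=True)
T=lambda u,v:(195+u/2.8,120+v/2.8); S=lambda u,v:(240+u/2.9,120+v/2.9)
for n,z,t,s in [("stop",.082,(690,338),(451,87)),("spare",.06,(272,299),(268,302)),("green",.06,(277,378),(361,317)),("socket",.026,(415,120),(143,212)),
 ("seatA",.074,(357,116),(113,199)),("seatB",.074,(299,124),(92,237)),("seatC",.074,(240,132),(65,279)),("med",.04,(181,327),(253,392)),("reel",.042,(503,307),(362,190)),("jar",.048,(402,307),(328,241))]:
    a=ray("top",*T(*t),z);b=ray("side",*S(*s),z); print(n,a,b,a[:2]-b[:2])
for c in("top",):
  for n in["spare_relay","empty_socket","seated_a","stop_head"]:
    print(n,[(round(float(d["score"]),2),np.round(d["rect"],1)) for d in robot.silhouettes(n,c)])
E
```

```text
stop [ 0.4197 -0.3347  0.082 ] [ 0.4143 -0.3175  0.082 ] [ 0.0053 -0.0172]
spare [0.4613 0.065  0.06  ] [0.4589 0.0721 0.06  ] [ 0.0024 -0.0072]
green [0.3846 0.0597 0.06  ] [0.3821 0.0661 0.06  ] [ 0.0025 -0.0065]
socket [ 0.652  -0.0795  0.026 ] [ 0.6419 -0.0738  0.026 ] [ 0.0102 -0.0057]
seatA [ 0.6419 -0.0185  0.074 ] [ 0.6393 -0.0124  0.074 ] [ 0.0026 -0.0061]
seatB [0.6337 0.0389 0.074 ] [0.6273 0.0519 0.074 ] [ 0.0064 -0.013 ]
seatC [0.6255 0.097  0.074 ] [0.618 0.118 0.074] [ 0.0075 -0.021 ]
med [0.4366 0.1551 0.04  ] [0.4363 0.1623 0.04  ] [ 0.0003 -0.0072]
reel [ 0.4554 -0.1625  0.042 ] [ 0.4539 -0.1571  0.042 ] [ 0.0014 -0.0054]
jar [ 0.4548 -0.0622  0.048 ] [ 0.4507 -0.0513  0.048 ] [ 0.0041 -0.0109]
spare_relay [(0.71, array([290.5, 249.5, 303.3, 267.1])), (0.6, array([284.1, 221.3, 302.9, 238.1]))]
empty_socket [(0.43, array([335.2, 157.2, 347.7, 169.1]))]
seated_a [(0.76, array([318.4, 152.9, 330.1, 176.6])), (0.7, array([293.1, 157.7, 305.6, 176.2])), (0.52, array([269.4, 160. , 285.9, 178.1]))]
stop_head [(0.66, array([433.9, 230.6, 447.8, 247.6])), (0.43, array([452.7, 284.5, 461.9, 290.1])), (0.19, array([267.1, 162.6, 284.2, 177.6]))]
```

Run:
```python
import cv2
t=cv2.imread("pics/top0.png");s=cv2.imread("pics/side0.png")
z=lambda a,x,y,w,h,k:cv2.resize(a[y:y+h,x:x+w],None,fx=k,fy=k,interpolation=cv2.INTER_CUBIC)
cv2.imwrite("pics/zt1.png",z(t,255,135,110,60,7))
cv2.imwrite("pics/zt2.png",cv2.hconcat([z(t,410,215,55,50,7),z(t,270,215,55,50,7)]))
cv2.imwrite("pics/zs1.png",z(s,228,180,90,75,7))
cv2.imwrite("pics/zs2.png",cv2.hconcat([z(s,370,140,55,50,7),z(s,315,210,55,50,7)]))
```

```text
(no output)
```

View pics/zt1.png

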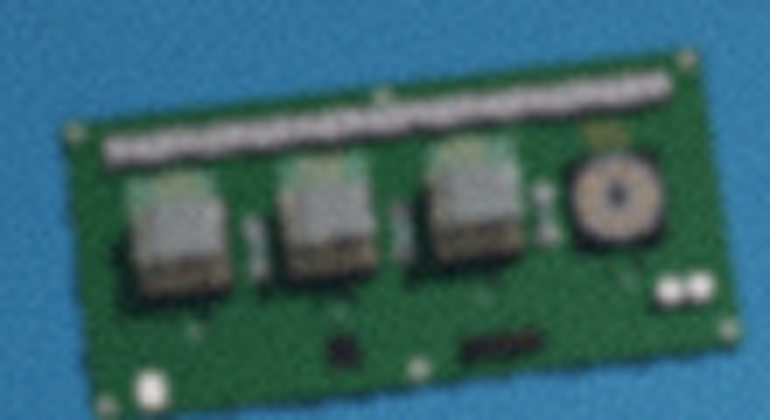

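View pics/zt2.png

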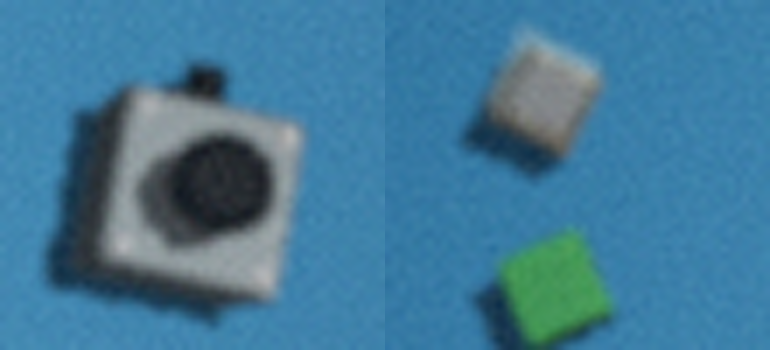

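View pics/zs1.png

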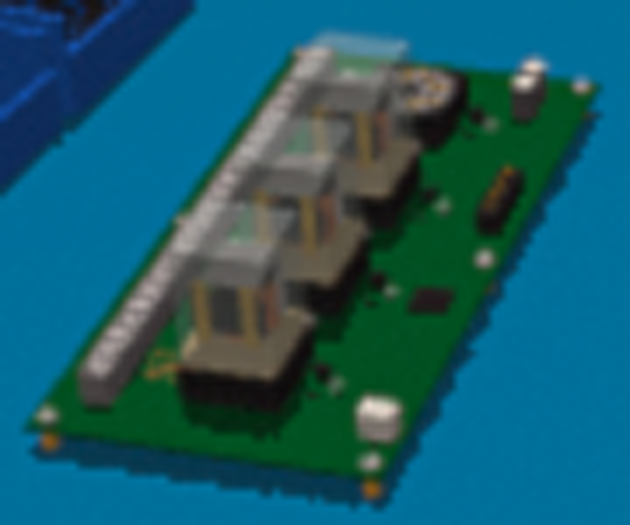

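View pics/zs2.png

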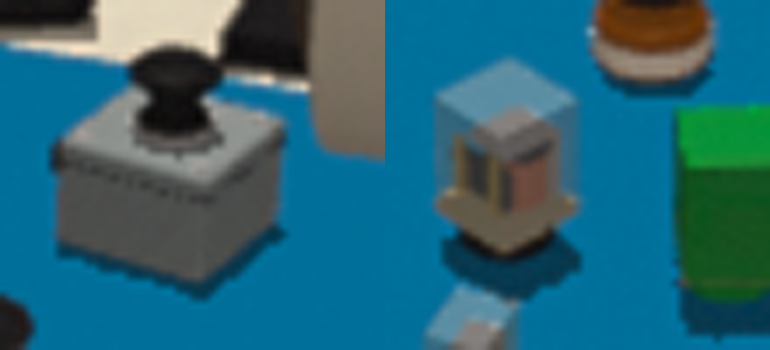

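Run:
```python
from h import *
np.set_printoptions(precision=4,suppress=True)
def P(c,o,pts,z): return np.array([ray(c,o[0]+u/7,o[1]+v/7,z)[:2] for u,v in pts])
for c in("top","side"):
    i,f=cam(c);print(c,"pos",-np.array(i["R"]).T@i["t"],f)
A=P("top",(255,135),[(65,125),(695,50),(742,345),(92,415)],.012)
B=P("side",(228,180),[(25,430),(298,50),(600,85),(385,475)],.012)
for X in(A,B):
    print(X.tolist(),"c",X.mean(0),"edges",[round(float(np.linalg.norm(X[k]-X[k-1])),4) for k in range(4)])
print("sock top",P("top",(255,135),[(617,197)],.026),"side",P("side",(228,180),[(425,88)],.026))
print("stop top",P("top",(410,215),[(222,183)],.082),"side",P("side",(370,140),[(174,66)],.082))
E1=P("top",(410,215),[(125,90),(303,125),(275,300),(100,260)],.05);print("encl",E1.mean(0),[round(float(np.linalg.norm(E1[k]-E1[k-1])),4) for k in range(4)])
E2=P("side",(370,140),[(60,150),(208,188),(283,132),(135,82)],.05);print("encl side",E2.mean(0),[round(float(np.linalg.norm(E2[k]-E2[k-1])),4) for k in range(4)])
print("spare side",P("side",(315,210),[(507-385,97)],.06),"pts",P("side",(315,210),[(50,97),(123,58),(193,97),(120,138)],.06))
G=P("top",(270,215),[(113,270),(190,230),(228,310),(150,345)],.06);print("green",G.mean(0))
print("spare grey mid h48/60",P("top",(270,215),[(160,95)],.045),P("top",(270,215),[(163,85)],.06))
```

```text
top pos [0.2896 0.0118 1.2481] 440.0502308969871
side pos [0.0971 0.9829 0.7238] 505.23924007732745
[[0.686486983698948, 0.1499532256677285], [0.7195430823788023, -0.11410351225505161], [0.5918743905830617, -0.1310549125346485], [0.5625375682402254, 0.13659578859330068]] c [0.6401 0.0103] edges [0.1247, 0.2661, 0.1288, 0.2693]
[[0.6851901588497854, 0.15993407130558968], [0.7172151743867562, -0.10666261361884044], [0.591156003833011, -0.1232188240069616], [0.5578306175866734, 0.1394199563404075]] c [0.6378 0.0174] edges [0.129, 0.2685, 0.1271, 0.2647]
sock top [[ 0.6512 -0.0792]] side [[ 0.6446 -0.0758]]
stop top [[ 0.4185 -0.3354]] side [[ 0.4171 -0.3205]]
encl [ 0.418  -0.3363] [0.0681, 0.071, 0.0702, 0.0694]
encl side [ 0.4161 -0.3189] [0.0735, 0.0674, 0.0618, 0.0754]
spare side [[0.4593 0.071 ]] pts [[0.4818 0.0795]
 [0.4675 0.0489]
 [0.437  0.0627]
 [0.4512 0.0937]]
green [0.3813 0.0586]
spare grey mid h48/60 [[0.4585 0.0636]] [[0.4603 0.0619]]
```

The two views agree to within 5–10 mm, except at the stop, where y differs by 15 mm. I'll close the fingers, hover over the averaged stop position, and check the tip in the images.

Run:
```python
from h import *
import cv2
robot.gripper_close()
o=[np.pi,0,.22]
robot.move_pose([.418,-.329,.125],o)
p=robot.get_tool_pos();print(p,robot.get_joint_positions(),robot.get_t(),robot.get_ft_force())
ims=[]
for c in("side","top"):
    q=proj(c,np.array(p));a=robot.capture(c);print(c,"proj tip",q, "proj target",proj(c,np.array([p[0],p[1],.082])))
    x,y=(int(q[0])-55,max(0,int(q[1])-45)); print("origin",x,y)
    cv2.imwrite(f"pics/{c}1.png",a)
    ims.append(cv2.resize(a[y:y+90,x:x+55*2],(770,630)[:2] if 0 else (390,319),interpolation=cv2.INTER_CUBIC) if 0 else cv2.resize(a[y:y+80,x:x+110],(770,560),interpolation=cv2.INTER_CUBIC))
    cv2.imwrite(f"pics/{c}1z.png",ims[-1])
```

```text
[ 0.41781165 -0.33017958  0.12555329] [-8.95686793e-01  1.56303429e-01  1.81878787e+00 -3.44625138e-04
  1.16523117e+00  4.56341827e-01] 3.5083 [-0.09577624  0.06789065  0.44656372]
side proj tip [396.33917602 134.25839945] proj target [395.50822791 148.03190196]
origin 341 89
top proj tip [444.62548743 239.53974696] proj target [439.78854596 241.40884356]
origin 389 194
```

View pics/side1z.png

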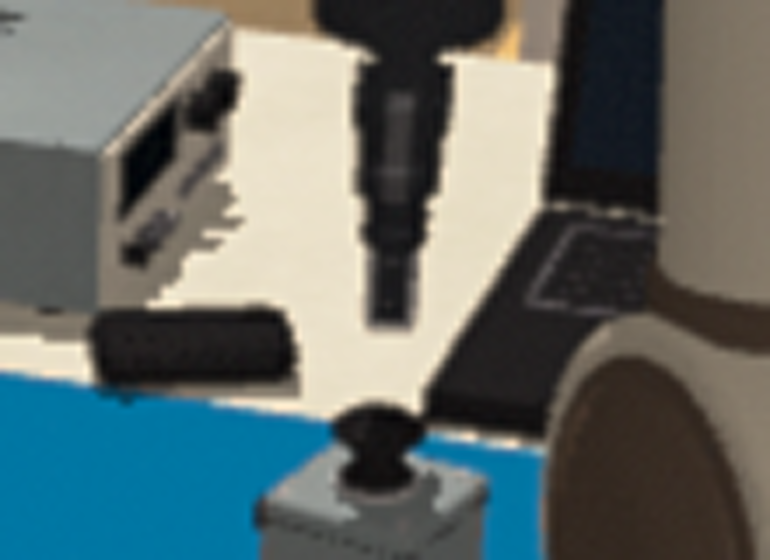

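View pics/top1z.png

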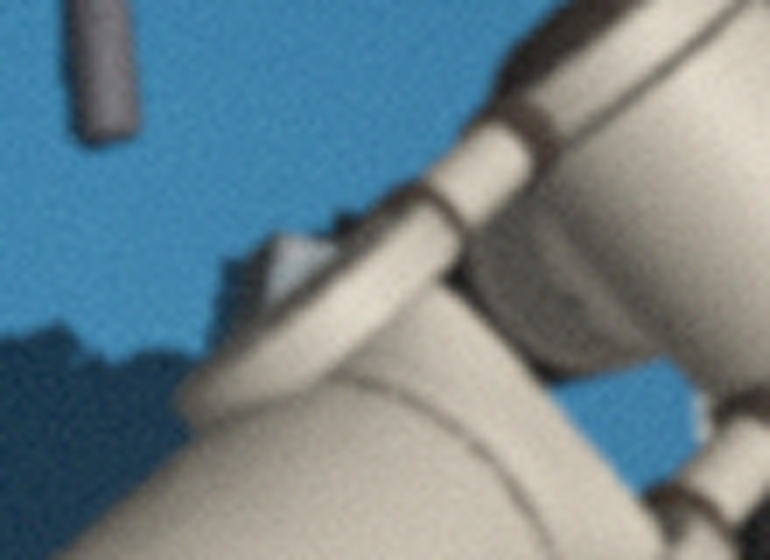

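The side view shows the tip directly above the mushroom: tip at (396.7,135.4), head top at (395.1,149.7). That is within about 1 px of where it should be, so I'll press in steps and watch the force.

Run:
```python
from h import *
import cv2
np.set_printoptions(precision=4,suppress=True)
x,y=.4175,-.328
robot.movel([x,y,.086],vel=.08)
f0=np.array(robot.get_ft_force());print(robot.get_tool_pos(),f0)
for z in (.080,.077,.0755,.0745,.0735,.0725):
    robot.movel([x,y,z],vel=.03)
    p=robot.get_tool_pos();f=np.array(robot.get_ft_force())-f0;print(z,p,f)
    if f[2]>25:break
a=robot.capture("side");cv2.imwrite("pics/side2z.png",cv2.resize(a[100:180,340:450],(770,560),interpolation=cv2.INTER_CUBIC))
print(robot.get_t())
```

```text
[ 0.4175 -0.3279  0.0858] [ 0.5808 -0.4387  0.1721]
0.08 [ 0.4179 -0.3284  0.0805] [ 0.4131 -0.7126  1.3566]
0.077 [ 0.4178 -0.3284  0.0773] [ 0.698  -0.9367  2.2834]
0.0755 [ 0.4178 -0.3285  0.076 ] [-0.2885  0.306   4.4287]
0.0745 [ 0.4179 -0.3285  0.0758] [-1.1839  1.7336 11.0663]
0.0735 [ 0.418  -0.3286  0.0757] [-3.8894  3.904  18.2017]
0.0725 [ 0.418  -0.3287  0.0757] [-6.5789  6.754  23.5919]
5.9
```

View pics/side2z.png

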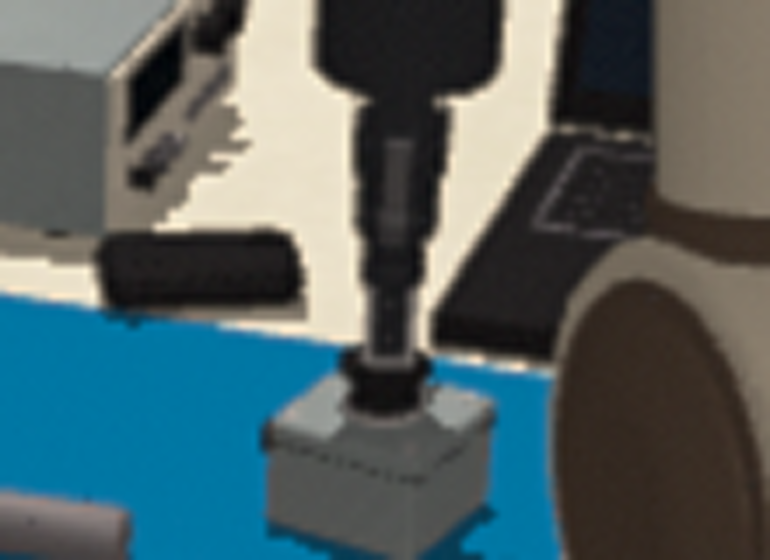

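The button bottomed out firmly at z = 0.0757, which matches 0.082 − 0.006. Next I'll lift clear and hover high over the spare.

Run:
```python
from h import *
import cv2
np.set_printoptions(precision=4,suppress=True)
robot.movel([.4175,-.328,.19],vel=.15)
robot.move_pose([.459,.067,.16],[np.pi,0,.22])
robot.movel([.459,.067,.11],vel=.1)
p=np.array(robot.get_tool_pos());print(p,robot.get_ft_force(),robot.get_t())
a=robot.capture("side");print(proj("side",p),proj("side",np.array([*p[:2],.06])))
cv2.imwrite("pics/side3.png",a)
cv2.imwrite("pics/side3z.png",cv2.resize(a[175:255,285:395],(770,560),interpolation=cv2.INTER_CUBIC))
cv2.imwrite("pics/side3b.png",cv2.resize(a[130:180,370:425],(385,350),interpolation=cv2.INTER_CUBIC))
print(robot.inverse_kinematics([.65,-.075,.2],[np.pi,0,np.pi/2+.124]),robot.inverse_kinematics([.65,-.075,.2],[np.pi,0,-np.pi/2+.124]))
```

```text
[0.4594 0.0667 0.1104] [-0.2836 -0.4164  1.0206] 8.9583
[332.8215 204.6858] [333.0383 222.8844]
[-0.2992  0.383   1.3888  0.      1.3698 -0.4232] [-0.2992  0.383   1.3888 -0.      1.3698  2.7184]
```

View pics/side3z.png

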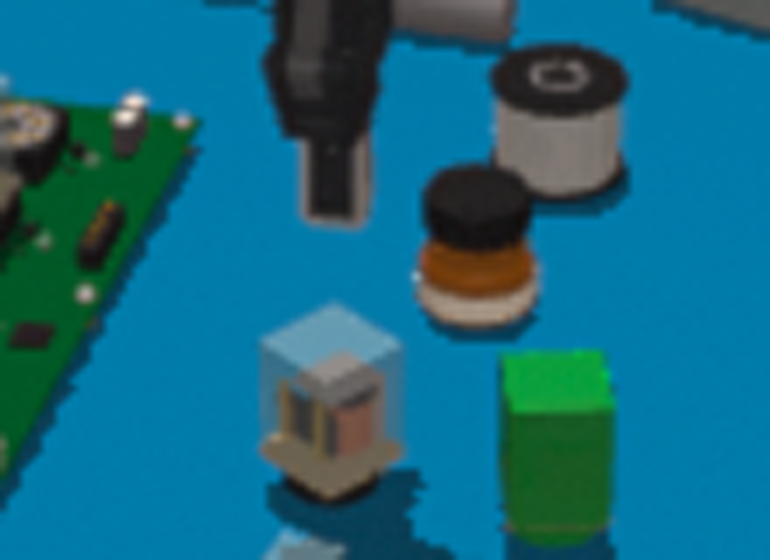

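View pics/side3b.png

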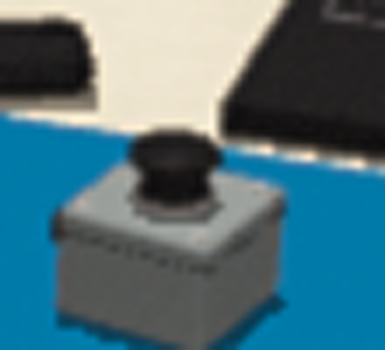

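The mushroom stays latched down, with its head visibly lower. The tip is at about (332.6,204) and the spare's top centre at (332.4,224), against a projected (333.0,222.9). I'll shift y slightly, descend and hold.

Run:
```python
from h import *
import cv2
np.set_printoptions(precision=4,suppress=True)
robot.movel([.459,.069,.0755],vel=.08)
t=robot.get_t();p=np.array(robot.get_tool_pos());print(p,t)
a=robot.capture("side");print(proj("side",p))
robot.dwell(3.0)
print(robot.get_t(),robot.get_tool_pos(),robot.get_ft_force())
b=robot.capture("top")
cv2.imwrite("pics/side4z.png",cv2.resize(a[175:255,285:395],(770,560),interpolation=cv2.INTER_CUBIC))
cv2.imwrite("pics/top4.png",b)
```

```text
[0.4591 0.069  0.0756] 9.5917
[332.7297 217.8699]
12.6417 [0.459  0.069  0.0755] [0.0722 0.2808 0.1505]
```

View pics/side4z.png

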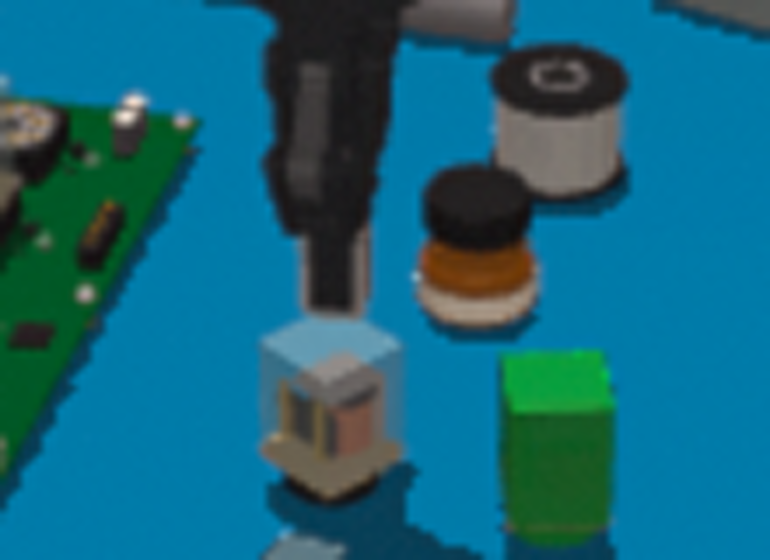

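View pics/top4.png

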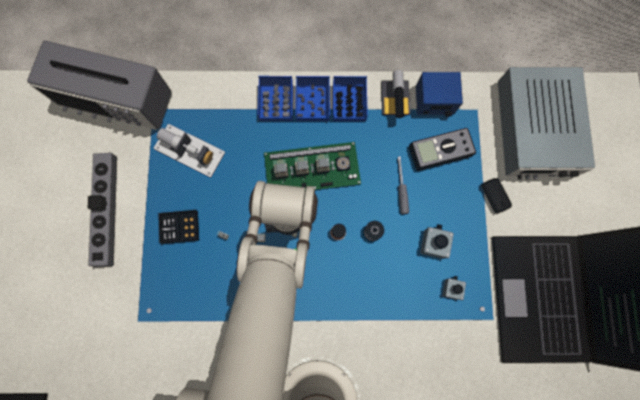

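The tip points at the relay's centre, about 15 mm clear with no force, and held for 3 s. Next is the socket: I'll hover high first, with the jaw axis across the row.

Run:
```python
from h import *
import cv2
np.set_printoptions(precision=4,suppress=True)
robot.movel([.459,.069,.17],vel=.15)
robot.move_pose([.648,-.0755,.17],[np.pi,0,np.pi/2+.124])
robot.movel([.648,-.0755,.10],vel=.1)
p=np.array(robot.get_tool_pos());print(p,robot.get_orientation(),robot.get_t())
a=robot.capture("side");print(proj("side",p),proj("side",np.array([*p[:2],.026])))
cv2.imwrite("pics/side5z.png",cv2.resize(a[150:230,240:350],(770,560),interpolation=cv2.INTER_CUBIC))
b=robot.capture("top")
cv2.imwrite("pics/top5z.png",cv2.resize(b[120:280,230:450],(770,560),interpolation=cv2.INTER_CUBIC))
```

```text
[ 0.6486 -0.0757  0.1008] [3.1403 0.0006 1.6948] 15.8
[285.7779 168.0429] [287.3885 192.3386]
```

View pics/side5z.png

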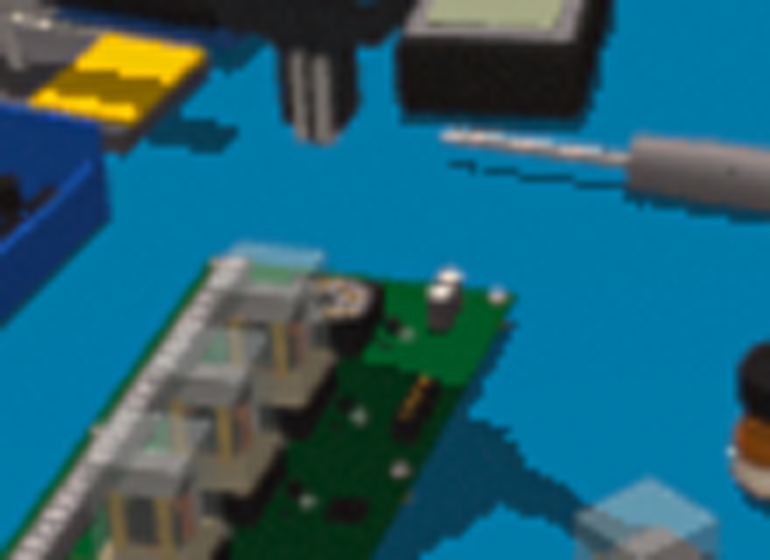

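View pics/top5z.png

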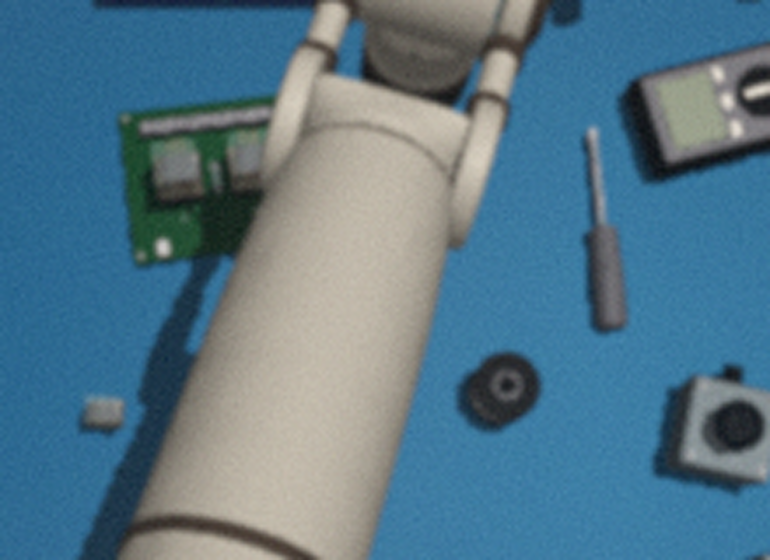

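Run:
```python
from h import *
import cv2
a=cv2.imread("pics/side0.png");k=14;x0,y0=262,180
def ov(cx,cy):
    im=cv2.resize(a[y0:y0+38,x0:x0+55],None,fx=k,fy=k,interpolation=cv2.INTER_CUBIC)
    R=np.array([[.9922,-.124],[.124,.9922]])
    for z,h,dy,col in((.026,.019,0,(0,0,255)),(.012,.019,0,(0,255,255)),(.074,.0175,.06,(255,0,255))):
        P=[(proj("side",np.array([*(np.array([cx,cy])+R@[sx*h,sy*h+dy]),z]))-[x0,y0]+.5)*k for sx,sy in((1,1),(1,-1),(-1,-1),(-1,1))]
        cv2.polylines(im,[np.int32(P)],True,col,1)
    cv2.circle(im,np.int32((proj("side",np.array([cx,cy,.026]))-[x0,y0]+.5)*k).tolist(),4,(0,0,255),-1)
    return im
cv2.imwrite("pics/ov1.png",ov(.648,-.0755)); cv2.imwrite("pics/ov2.png",ov(.642,-.074))
```

```text
(no output)
```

View pics/ov1.png

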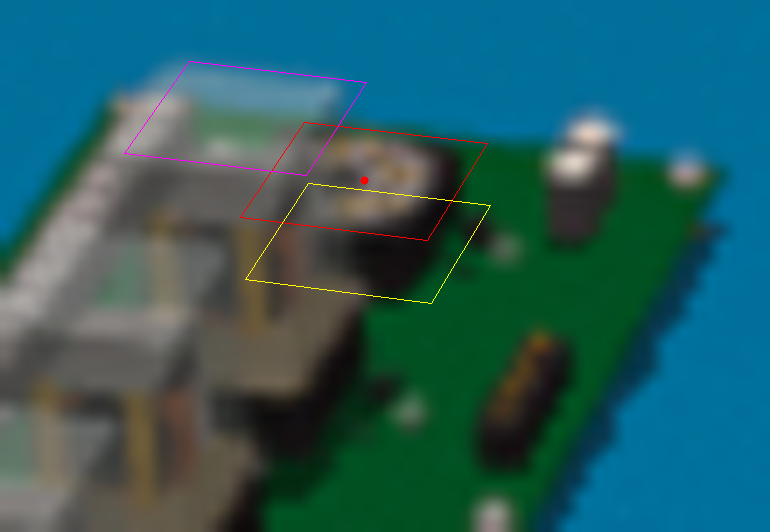

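View pics/ov2.png

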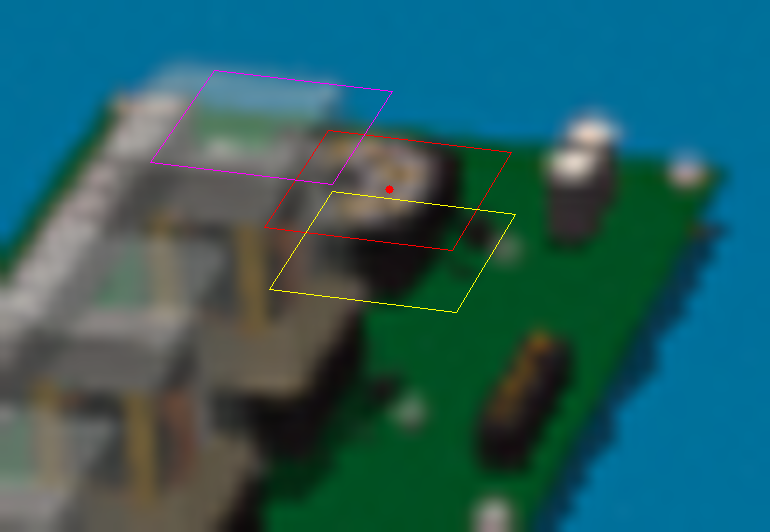

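The overlay fits the socket at about (.649, −.077), in agreement with the top view at (.651, −.079). I'll descend to 15 mm above its face.

Run:
```python
from h import *
import cv2
np.set_printoptions(precision=4,suppress=True)
robot.movel([.649,-.077,.041],vel=.08)
robot.dwell(2.5)
print(np.array(robot.get_tool_pos()),robot.get_ft_force(),robot.get_t())
a=robot.capture("side")
cv2.imwrite("pics/side6z.png",cv2.resize(a[130:250,240:405],(770,560),interpolation=cv2.INTER_CUBIC))
```

```text
[ 0.649 -0.077  0.041] [-0.3746 -0.2769  0.5141] 19.2917
```

View pics/side6z.png

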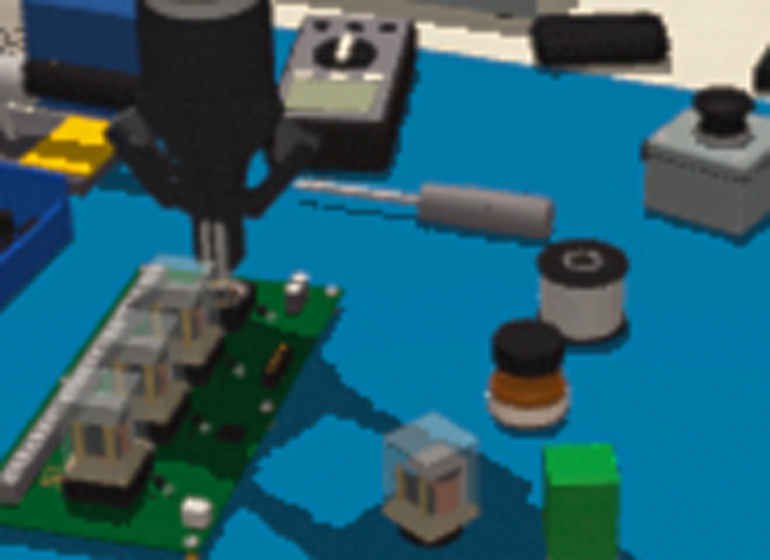

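The fingertips end just above the ring of the empty socket, at zoomed (215,275), which is about (286,189) in the full picture. There is no contact force, and everything in this crop is unmoved. I'll hand in.

Run:
```python
from cell import robot
robot.hand_in()
```

```text
the job is handed in; nothing more can be done
```

I did the job in the order asked and handed it in while still pointing at the empty socket. My last reading was 19.3 s, against the 48 s limit. `hand_in` gives no verdict.

1. **Stop button:** I pressed the larger mushroom button with closed fingers until it hit its end stop. The tip stood at z = 0.0757 m (expected 0.076 m) with about 24 N vertical force. Later side pictures show it staying down.
2. **Matching relay:** I pointed at the loose clear relay, about 15 mm above its top, for 3 s with no contact force. The network's best "spare_top" in the top picture was the green look-alike, so I rejected it.
3. **Empty socket:** I finished at (0.649, −0.077, 0.041) m, about 15 mm above the socket's top. The force reading there was about 0.5 N, no more than in free air. The last side picture showed the tip over the ring of contact holes and nothing in that crop moved.

**Disagreements:** The two cameras differed by about 7 mm in y for the relay and board, and by about 15 mm for the stop. I settled the stop and relay by comparing the fingertip with the target in the side picture. For the socket I overlaid its outline on the side picture, which agreed with the top camera to about 3 mm. The arm blocked the top camera at the stop and over the relay and socket, so the final positions rest mainly on the side camera.

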